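Blow out a beaker on the air rinser

TASK

Before it is filled with chocolate, the tall steel beaker with the handle has to be blown free of dust: keep it mouth down, set it over the middle of the air rinser's spring-loaded star with its handle pointing to the rinser's front (the gauge side, facing you), press the star half-way down and keep it there for a second. Then present the other sides to the two side jets: turn the beaker a quarter turn so that its handle points at the left jet post, with the star again half-way down, and finish like that, still gripping the beaker and holding the star half-way down, because the air only runs while it is held. Leave all the other things where they stand.

Things in the scene. Friction and masses are not known exactly. Their poses are not given: they have to be found in the camera images.
- beaker: Tall steel beaker with a handle, mouth down: cylinder 64 mm in diameter, 110 mm high, wall 2.5 mm, 0.18 to 0.26 kg. Origin: centre of its mouth (its underside as it stands); z points up to its closed base, x from its axis to the handle. Handle: 8 mm bar, 20 to 80 mm above the mouth, reaching 62 mm from the axis. Grip it across the body near the top, fingers either side of the handle.
- beaker_handle (a point): Middle of the beaker's handle bar, 58 mm from the beaker's axis, 50 mm above its mouth.
- rinser: Air rinser fixed to the counter: steel housing 180 (x) by 250 (y) by 45 mm high. Origin: centre of its underside; z up, -x its front (round gauge, black strip; faces the robot within 0.2 rad), +y its left seen from the robot. Two jet posts, 16 mm thick, stand 105 mm left and right of the centre, tops 116 mm above the counter; their nozzles reach inwards to 86 mm from the centre.
- left_jet (a point): Nozzle of the left jet post (98 mm along the rinser's +y from its centre, 100 mm above the counter).
- star_top (a point): Centre of the spring-loaded black six-armed star in the middle of the rinser, at the level of the arms' upper face: 69 mm above the counter when not pressed, 61 mm half-way down. Arms 50 mm long from the centre, 9 mm wide, 6 mm thick; the beaker's rim rests on them. A brass nozzle 28 mm in diameter stands 12 mm above the arms and goes inside the beaker.
- star (a joint): Travel of the star, straight down, in m: 0 fully up, 0.016 fully down, 0.008 half-way. A spring returns it: about 4 N to start it moving, 9 N half-way, 14 N fully down; the beaker's weight alone does not press it.
- short_beaker: Bystander: steel beaker with a handle, mouth down, 64 mm in diameter, only 70 mm high. Origin at the centre of its underside.
- plain_beaker: Bystander: steel beaker without a handle, mouth down, 64 mm in diameter, 110 mm high. Origin at the centre of its underside.
- bowl: Bystander: steel bowl, 120 mm in diameter, 55 mm high, beyond the beakers. Origin at the centre of its underside.
- jar: Bystander: amber glass jar, 76 mm in diameter, 120 mm high, behind the rinser. Origin at the centre of its underside.
- oil: Bystander: green bottle, 56 mm in diameter, 190 mm high, behind the rinser. Origin at the centre of its underside.
- spatula: Bystander: spatula lying on the counter at the right. Origin on its underside.
Mind the look-alikes: they are no part of the job. What is shaped like the beaker but purple or turquoise is not meant.

How it is judged:
By the outcome, as a careful person would: the job done as asked, in the order asked, and still so for the second after the job is handed in, while the arm keeps its last pose, push and grip.
It also fails if it takes over 46 s, if anything falls off the work surface, if the arm or the gripper's body presses on something with over 40 N, if the wrist force passes 120 N, or if a joint passes its speed limit or range.

ROBOT

A 6-joint arm with a two-finger parallel gripper is mounted at the origin on the work surface. World frame = base frame: x ahead of the robot, y to its left, z up, the work surface at z = 0. Lengths are in mm, angles in rad, forces in N, time in s.
With the tool pointing down it reaches from about 350 to 775 mm from the base axis. Payload 7.3 kg.
Tool frame: the origin (TCP) lies at the very end of the fingers, on their centre line; the grasp point (between the pads) lies 19 mm behind it; z points along the fingers, y is the line along which they close (so a half turn about z gives the same grasp; the last joint's range is limited). The gripper opens to 92 mm and grips with 3 to 60 N. Pads are 19 mm wide; open, the fingers measure 130 mm over their backs; the gripper's body (75 mm by 190 mm) begins 47 mm behind the grasp point.
Start: joints at [1.013, 0.342, 1.524, -0, 1.275, -0.146], TCP at [210.124, 481.137, 226.741] pointing down, gripper open.
Joint ranges: [-2.53, 2.53], [-0.77, 2.02], [0.04, 2.7], [-1, 4.14], [0.28, 2.66], [-3.11, 3.11]. Speed limits (rad/s): [2.57, 2.57, 3.14, 3.14, 3.14, 3.14].

INTERFACE

Orientations are given as a 3x3 rotation matrix whose columns are the frame's x, y, z axes.
In Python, from workcell import bot gives the robot as it stands. The module is installed in compiled form; this text tells all that it offers.
- The arm moves only by the shell command python3 -m crank 'ROWS' [FORCE]. ROWS is a JSON object whose one key "plan" holds a list of rows, each a list of 3 entries, a list of its own where there are three numbers: the shift along the tool's x, y, z in mm, then the turn, a rotation vector about the tool's x, y, z in degrees, then the opening, from -1 (shut) to 1 (fully open). In form: {"plan": [[[x, y, z], [wx, wy, wz], fingers], ...]}. A call has 1 to 12 rows; each row is the pose to reach, as a shift and turn from the pose commanded when the call began, along the tool's axes at that moment; what a row does not reach only later rows make up. A row lasts 1/12 s, in which the tool goes at most 41.7 mm and 7.16 degrees, less where a joint would pass 70% of its speed; a pose out of reach is approached as far as the arm can. A call with a gripper value outside its range is refused whole. The fingers move at their own pace and stop on an object; FORCE is the grip in N (left out, the last holds). Time passes only in rows, so rows that repeat a pose let the fingers close. It gives the time, the measured TCP pose, the force, the opening and the grip force at its end, in the units of the state.
- bot.get_state(): the state, without advancing time (a new reading comes with each control period).
- bot.grab_frame(name): name is "side" or "top"; returns (picture, depth): 480x640x3 uint8, red, green, blue; 480x640 float32, mm along the optical axis (not along the pixel's ray), 0 where there is no reading.
- bot.camera_params(name): a dict with "mtx" (3x3 intrinsics, pixels), "extrinsics" (4x4, takes a point from world to camera coordinates). Camera axes: x right, y up, looking along -z (the intrinsics and any distortion apply to the point x, -y, -z); pixel columns grow to the right and rows downward; lengths in mm; the calibration is good to about 2 mm. A picture is of the moment at which its call begins. camera_params takes no time and is no camera call.
- bot.sign_off(): hands the job in; it is judged then, once.
Trained networks look in the newest picture that a camera, given by its name, has taken for a name from the list of things; names that differ only in an ending like _2 or _b are one class to them, and where a whole thing is asked for, a point or a joint stands for the part that bears it (a point fixed in the world has none). Each returns a list of dicts, best first, with "conf" (0 to 1); they miss things now and then, are a little off and sometimes report something else, mostly with a low value. They report only what shows in the picture. A call takes as long as a camera call. They do not tell look-alikes from the thing itself.
- bot.search_frame(camera, query): "xyz" ([x, y, z] in mm, in world coordinates, good to about 4 mm: the middle of the surface that is visible of it).
The state is a dict: "time_s": time; "qpos": joint angles; "joint_vel": joint speeds; "tau": joint torques, N m; "position": TCP position; "tcp_rot": TCP orientation; "ft_force": force on the tool from outside, world axes, zero at the start; "ft_torque": the same for the moment, N m; "finger_gap": finger opening in mm; "finger_force": force on a finger pad.
Only numpy, scipy, OpenCV 4.12 (cv2) and the standard library are available. Lean on these libraries where they do the work, as an engineer would, in place of code of your own. Each camera call takes 0.05 s, during which the arm holds its last target. There are 200 camera calls.

## Working session

There is one attempt and no reset: what is moved stays moved. The work goes in short steps, Python scripts to look and compute and a shell command to move; the robot and the scene stay as the last step left them, time stands still between calls to the robot, and variables do not carry over. Pictures are saved under pics/ and viewed, at most 10 in all, crops included, and the job is handed in when it is done.

```bash
mkdir -p pics
cat > h.py <<'E'
import numpy as np, cv2
from workcell import bot
def cloud(cam):
    im,d=bot.grab_frame(cam); p=bot.camera_params(cam); K=np.array(p["mtx"]); E=np.array(p["extrinsics"])
    v,u=np.mgrid[:480,:640]; x=(u-K[0,2])/K[0,0]*d; y=(v-K[1,2])/K[1,1]*d
    P=np.stack([x,-y,-d],-1)-E[:3,3]
    W=P@E[:3,:3]   # R^T p
    W[d==0]=np.nan
    return im,d,W
def pix(cam,X):
    p=bot.camera_params(cam); K=np.array(p["mtx"]); E=np.array(p["extrinsics"])
    c=E[:3,:3]@np.array(X)+E[:3,3]; q=K@np.array([c[0],-c[1],-c[2]]); return (q[:2]/q[2]).round(0)
E
python3 - <<'E'
from h import *
s=bot.get_state(); print({k:np.round(v,3).tolist() for k,v in s.items()})
for c in("side","top"):
    im,d,W=cloud(c); cv2.imwrite(f"pics/{c}0.png",im[:,:,::-1]); print(bot.camera_params(c))
    for n in["beaker","beaker_handle","rinser","left_jet","star_top","short_beaker","plain_beaker"]:
        for r in bot.search_frame(c,n)[:4]: print(c,n,np.round(r["xyz"]),round(r["conf"],2),pix(c,r["xyz"]))
E
```

```text
{'time_s': 0.0, 'qpos': [1.013, 0.343, 1.525, -0.0, 1.275, -0.146], 'joint_vel': [0.0, -0.002, 0.0, 0.001, -0.002, 0.001], 'tau': [-0.003, -43.124, -24.422, 0.071, 0.056, -0.0], 'position': [209.889, 480.759, 226.026], 'tcp_rot': [[-0.916, 0.4, -0.001], [0.4, 0.916, -0.001], [0.0, -0.002, -1.0]], 'ft_force': [-0.18, -0.103, 0.133], 'ft_torque': [-0.007, -0.024, 0.018], 'finger_force': 0.0, 'finger_gap': 91.606}
{'mtx': array([[564.62704721,   0.        , 327.36580797],
       [  0.        , 564.62704721, 236.7274941 ],
       [  0.        ,   0.        ,   1.        ]]), 'extrinsics': array([[ 9.98240174e-01, -5.70457582e-02, -1.61968118e-02,
        -5.08706889e+02],
       [ 4.78988836e-02,  6.14626283e-01,  7.87362832e-01,
        -9.82158419e+01],
       [-3.49607235e-02, -7.86753020e-01,  6.16277076e-01,
        -1.53517082e+03],
       [ 0.00000000e+00,  0.00000000e+00,  0.00000000e+00,
         1.00000000e+00]])}
side beaker [217. 244.  72.] 0.96 [225. 197.]
side beaker [381. 273.  77.] 0.87 [279. 188.]
side beaker [328. 124.  77.] 0.78 [260. 218.]
side beaker [507. 297.  70.]
[... 1291 characters left out ...]
10.]
top beaker [377. 291. 112.] 0.92 [190. 287.]
top beaker [213. 257. 111.] 0.8 [201. 353.]
top beaker [273. 396. 111.] 0.71 [146. 328.]
top beaker_handle [376. 288. 110.] 0.98 [192. 288.]
top beaker_handle [498. 313. 113.] 0.93 [184. 240.]
top beaker_handle [326. 150. 108.] 0.93 [245. 308.]
top beaker_handle [216. 257. 111.] 0.9 [201. 352.]
top rinser [ 758. -196.  122.] 0.48 [380. 146.]
top left_jet [ 550. -197.   46.] 0.56 [378. 228.]
top star_top [ 555. -201.   71.] 0.81 [381. 225.]
top short_beaker [441. 126.  68.] 0.82 [258. 265.]
top plain_beaker [621. 110. 116.] 0.86 [264. 195.]
top plain_beaker [ 546. -195.   45.] 0.37 [377. 230.]
top plain_beaker [496. 313. 112.] 0.17 [184. 241.]
```

View pics/side0.png

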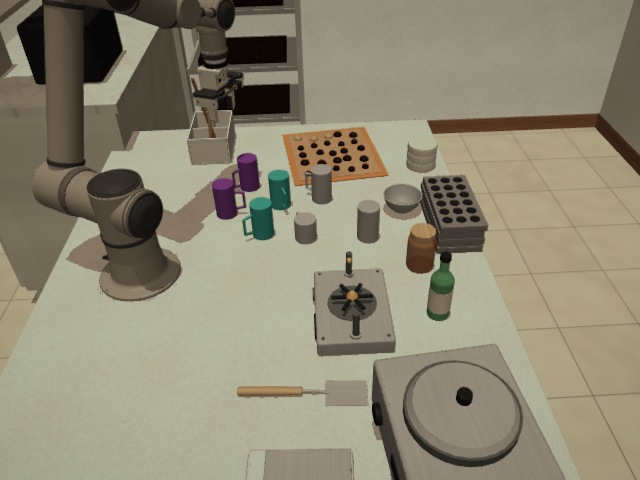

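View pics/top0.png

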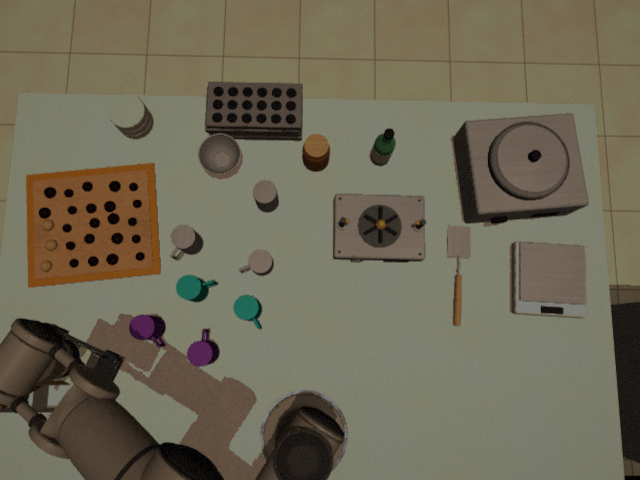

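The side view has six beakers with handles: purple at (225,198) and (248,172), turquoise at (262,218) and (279,189), short steel at (305,228) and tall steel at (320,184), which is at (183,238) from the top. There is also a plain beaker at (368,221). Only the one at (320,184) is steel, tall and has a handle. Next I'll confirm it in a crop and measure it.

Run:
```python
from h import *
im,d,W=cloud("top"); ims,ds,Ws=cloud("side")
a=cv2.resize(im[205:275,150:290],None,fx=5,fy=5,interpolation=2); b=cv2.resize(ims[155:225,270:410],None,fx=5,fy=5,interpolation=2)
c=np.vstack([a[:290],b[:290]]); cv2.imwrite("pics/crop1.png",c[:,:,::-1])
def fitc(P):
    A=np.c_[2*P[:,:2],np.ones(len(P))]; x=np.linalg.lstsq(A,(P[:,:2]**2).sum(1),rcond=None)[0]; return x[:2],np.sqrt(x[2]+x[:2]@x[:2])
for nm,w in(("top",W),("side",Ws)):
    m=(np.hypot(w[...,0]-505,w[...,1]-310)<80)&(w[...,2]>8); P=w[m]
    t=P[P[:,2]>104]; (cc,r),th,_=cv2.minAreaRect(t[:,:2].astype(np.float32))
    print(nm,"top",len(t),t.mean(0).round(1),np.median(t[:,2]),"enclosing",[np.round(q,1) for q in cv2.minEnclosingCircle(t[:,:2].astype(np.float32))])
    s=P[(P[:,2]>15)&(P[:,2]<100)]; print(" side fit",fitc(s) if len(s)>20 else None)
    C=t.mean(0)[:2]; R=np.hypot(*(P[:,:2]-C).T); h=P[(R>42)&(R<68)&(P[:,2]>15)&(P[:,2]<90)]; print(" handle",len(h),h.mean(0).round(1) if len(h) else 0, np.degrees(np.arctan2(*(h.mean(0)[:2]-C)[::-1])) if len(h) else 0)
    m=(np.hypot(w[...,0]-555,w[...,1]+200)<175)&(abs(w[...,2]-45)<5); P=w[m]; print(nm,"rinser",len(P),np.median(P[:,2]),cv2.minAreaRect(P[:,:2].astype(np.float32)))
    m=(np.hypot(w[...,0]-555,w[...,1]+200)<60)&(abs(w[...,2]-69)<5); P=w[m]; print(" star",len(P),P.mean(0).round(1), cv2.minEnclosingCircle(P[:,:2].astype(np.float32)))
    m=(np.hypot(w[...,0]-555,w[...,1]+200)<60)&(abs(w[...,2]-81)<4); P=w[m]; print(" nozzle",len(P),P.mean(0).round(1))
    m=(np.hypot(w[...,0]-555,w[...,1]+200)<130)&(w[...,2]>105)&(w[...,2]<125); P=w[m]; 
    for k in(P[P[:,1]>-200],P[P[:,1]<-200]):print(" post",len(k),k.mean(0).round(1))
```

```text
top top 439 [507.5 317.9 108.2] 107.98110895295355 enclosing [array([507.7, 317.9]), np.float64(32.2)]
 side fit (array([506.20114949, 329.13906598]), np.float64(39.186215273685576))
 handle 50 [465.3 348.9  53.6] 143.68214206091992
top rinser 4409 44.210350405565364 ((553.5953979492188, -201.4088134765625), (249.1799774169922, 184.0247802734375), 89.3419418334961)
 star 272 [ 555.  -202.7   68.6] ((556.080322265625, -202.0237579345703), 49.102935791015625)
 nozzle 25 [ 556.5 -200.3   79.8]
 post 33 [557.1 -98.  112.1]
 post 34 [ 555.  -304.5  112.7]
side top 201 [509.2 317.3 108.6] 108.64629163843252 enclosing [array([505.7, 318.2]), np.float64(38.3)]
 side fit (array([506.63259709, 332.98848392]), np.float64(41.941369005921665))
 handle 57 [465.5 351.2  53. ] 142.2558308292518
side rinser 4630 44.38478900095957 ((558.0281372070312, -201.79421997070312), (253.0405731201172, 179.0579833984375), 89.58301544189453)
 star 323 [ 558.1 -203.7   68.1] ((559.1279296875, -200.14492797851562), 52.419151306152344)
 nozzle 29 [ 557.7 -202.1   80. ]
 post 38 [558.7 -98.8 112.3]
 post 48 [ 556.7 -307.4  112.9]
```

View pics/crop1.png

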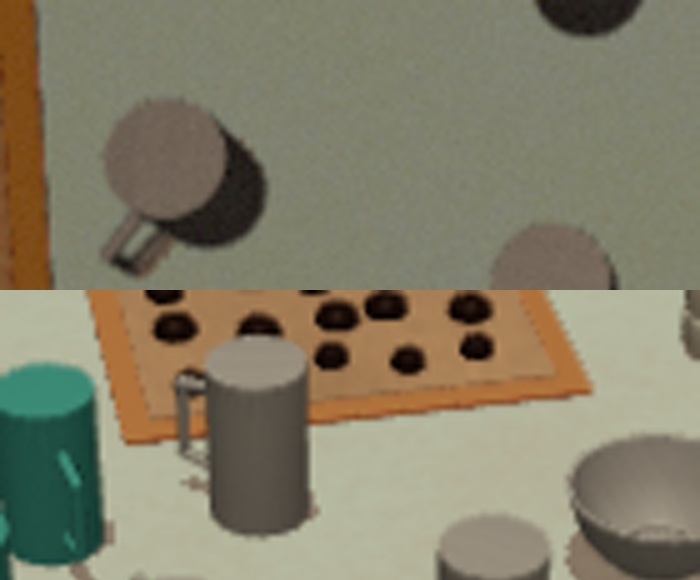

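The tall steel beaker with its handle pointing lower-left (crop: body at (165,160), handle at (130,245)) is the target. Its axis is at about (508,318) and its handle points at 143°. The rinser centre is at about (556,-202), yaw -0.5°.

```bash
python3 -m crank '{"plan": [[[-40,-4,5],[0,0,2],1],[[-80,-8,10],[0,0,4],1],[[-120,-11,15],[0,0,6],1],[[-160,-15,20],[0,0,8],1],[[-200,-19,25],[0,0,10],1],[[-240,-22,30],[0,0,12],1],[[-280,-25,40],[0,0,13.4],1],[[-320,-29,50],[0,0,13.4],1],[[-338,-30.2,60],[0,0,13.4],1],[[-338,-30.2,60],[0,0,13.4],1],[[-338,-30.2,60],[0,0,13.4],1],[[-338,-30.2,60],[0,0,13.4],1]]}' 45
python3 - <<'E'
from h import *
s=bot.get_state(); print(s["position"],s["tcp_rot"]); R=np.array(s["tcp_rot"])
print("shift to above beaker",R.T@(np.array([508,318,76])-s["position"]),np.degrees(np.arctan2(R[1,0],R[0,0])))
im,d,W=cloud("top"); cv2.imwrite("pics/above.png",cv2.resize(im[190:290,110:250],None,fx=5,fy=5)[:,:,::-1])
E
```

```text
time_s: 1.9
position: [506.9, 318.8, 166.9]
tcp_rot: [[-0.799, 0.601, -0.001], [0.601, 0.799, 0.0], [0.001, -0.0, -1.0]]
ft_force: [-0.2, 0.1, -0.3]
finger_gap: 91.9
finger_force: 0.0
[506.91986522 318.800545   166.85569481] [[-7.99024249e-01  6.01298474e-01 -6.28088550e-04]
 [ 6.01298413e-01  7.99024485e-01  3.02884474e-04]
 [ 6.83982102e-04 -1.35656608e-04 -9.99999757e-01]]
shift to above beaker [-1.40656399e+00  2.21535169e-02  9.08547518e+01] 143.03704360351605
```

View pics/above.png

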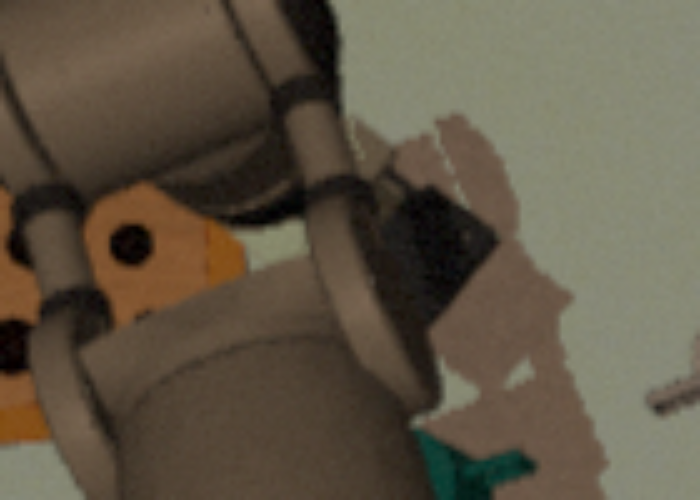

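The arm hides the beaker from above and the tool stands over it. Descend and grip.

```bash
python3 -m crank '{"plan": [[[0,0,25],[0,0,0],1],[[0,0,50],[0,0,0],1],[[0,0,75],[0,0,0],1],[[-1,0,91],[0,0,0],1],[[-1,0,91],[0,0,0],1],[[-1,0,91],[0,0,0],1],[[-1,0,91],[0,0,0],-1],[[-1,0,91],[0,0,0],-1],[[-1,0,91],[0,0,0],-1],[[-1,0,91],[0,0,0],-1],[[-1,0,91],[0,0,0],-1],[[-1,0,91],[0,0,0],-1]]}' 45; python3 -m crank '{"plan": [[[0,0,0],[0,0,0],-1],[[0,0,0],[0,0,0],-1],[[0,0,0],[0,0,0],-1],[[0,0,-15],[0,0,0],-1],[[0,0,-35],[0,0,0],-1],[[0,0,-60],[0,0,0],-1],[[0,0,-90],[0,0,0],-1],[[0,0,-110],[0,0,0],-1],[[0,0,-120],[0,0,0],-1],[[0,0,-120],[0,0,0],-1]]}'
python3 - <<'E'
from h import *
s=bot.get_state(); print(s["position"],s["ft_force"],s["ft_torque"])
for c in("side",):
    im,d,W=cloud(c); cv2.imwrite(f"pics/lift.png",cv2.resize(im[110:250,230:410],None,fx=4,fy=4)[:,:,::-1])
E
```

```text
time_s: 2.95
position: [509.3, 318.0, 76.7]
tcp_rot: [[-0.799, 0.602, 0.002], [0.602, 0.799, 0.001], [-0.001, 0.002, -1.0]]
ft_force: [0.1, 0.9, 3.8]
finger_gap: 64.5
finger_force: 44.9
time_s: 3.78
position: [509.2, 317.8, 197.5]
tcp_rot: [[-0.799, 0.602, 0.003], [0.602, 0.799, 0.001], [-0.002, 0.003, -1.0]]
ft_force: [0.1, -0.0, -2.5]
finger_gap: 64.5
finger_force: 44.9
[509.2240621  317.77099567 197.49020084] [ 0.12693691 -0.03286325 -2.46427859] [-0.03093714 -0.03252599  0.02230312]
```

View pics/lift.png

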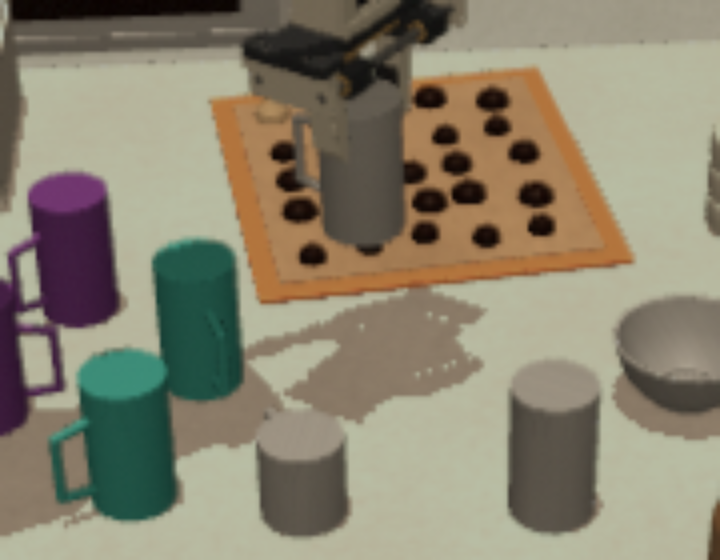

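The beaker hangs straight in the grip, and its mouth is about 121 mm up. The others are undisturbed. Carry it over the rinser and turn the handle to the front.

```bash
python3 -m crank '{"plan": [[[0,0,-10],[0,0,0],-1],[[-5,-6,-20],[0,0,0],-1],[[-15,-17,-27],[0,0,0],-1],[[-30,-33,-27],[0,0,0],-1],[[-48,-53,-27],[0,0,0],-1],[[-66,-73,-27],[0,0,0],-1],[[-84,-93,-27],[0,0,0],-1],[[-102,-113,-27],[0,0,0],-1],[[-120,-133,-27],[0,0,0],-1],[[-138,-153,-27],[0,0,0],-1],[[-156,-173,-27],[0,0,0],-1],[[-174,-193,-27],[0,0,0],-1]]}'; python3 -m crank '{"plan": [[[-18,-20,0],[0,0,-4],-1],[[-36,-40,0],[0,0,-8],-1],[[-54,-60,0],[0,0,-12],-1],[[-72,-80,0],[0,0,-16],-1],[[-90,-100,0],[0,0,-20],-1],[[-108,-119,0],[0,0,-24],-1],[[-126,-139,0],[0,0,-28],-1],[[-143,-157,0],[0,0,-32],-1],[[-157,-173,0],[0,0,-34.5],-1],[[-168,-185,0],[0,0,-36],-1],[[-174,-192,0],[0,0,-36.5],-1],[[-176,-194,0],[0,0,-36.5],-1]]}'; python3 -m crank '{"plan": [[[0,0,0],[0,0,0],-1],[[0,0,0],[0,0,0],-1]]}'
python3 - <<'E'
from h import *
s=bot.get_state(); print(s["position"],s["ft_force"],s["ft_torque"])
for c in("side","top"):
    im,d,W=cloud(c); cv2.imwrite(f"pics/over_{c}.png",cv2.resize(im[170:370,240:480] if c=="side" else im[130:330,280:480],None,fx=3,fy=3)[:,:,::-1])
    for n in["beaker","beaker_handle","star_top"]:
        for r in bot.search_frame(c,n)[:6]:
            if r["xyz"][1]<0: print(c,n,np.round(r["xyz"]),round(r["conf"],2),pix(c,r["xyz"]))
    if c=="side":
        p=s["position"]; mz=p[2]-76.7
        m=(np.hypot(W[...,0]-p[0],W[...,1]-p[1])<80)&(W[...,2]>mz-5)&(W[...,2]<mz+75); P=W[m]
        b=P[abs(P[:,0]-p[0])<40]; b=b[b[:,2]<mz+70]
        print("z range",b[:,2].min())
        from scipy.optimize import least_squares
        f=least_squares(lambda q:np.hypot(b[:,0]-q[0],b[:,1]-q[1])-32,p[:2],loss="soft_l1"); print("body axis",f.x,np.abs(f.fun).mean(),len(b))
        h=P[(P[:,0]<p[0]-45)&(P[:,0]>p[0]-70)]; print("handle",len(h),h.mean(0))
E
```

```text
time_s: 4.83
position: [530.9, 56.1, 223.0]
tcp_rot: [[-0.798, 0.602, -0.0], [0.602, 0.798, -0.0], [-0.0, -0.0, -1.0]]
ft_force: [1.6, 0.4, -1.9]
finger_gap: 64.2
finger_force: 44.9
time_s: 5.83
position: [554.5, -204.4, 222.6]
tcp_rot: [[-1.0, 0.011, -0.0], [0.011, 1.0, -0.0], [0.0, -0.0, -1.0]]
ft_force: [0.7, 0.7, -2.3]
finger_gap: 64.3
finger_force: 44.9
time_s: 6.0
position: [554.9, -201.6, 222.7]
tcp_rot: [[-1.0, 0.009, -0.0], [0.009, 1.0, 0.001], [0.0, 0.001, -1.0]]
ft_force: [0.4, 0.3, -1.8]
finger_gap: 64.4
finger_force: 44.9
[ 554.94455136 -201.58431978  222.72974795] [ 0.44963786  0.27420688 -1.77559462] [ 0.06050753 -0.03541036 -0.03816669]
side beaker [ 541. -227.  190.] 0.87 [346. 265.]
side beaker_handle [ 541. -223.  190.] 0.69 [346. 264.]
side star_top [ 558. -203.   66.] 0.6 [352. 297.]
z range 141.9423954729223
body axis [ 552.57603945 -200.22769726] 1.2323756099955534 654
handle 88 [ 496.40014368 -203.07841654  190.6305362 ]
top beaker [ 530. -194.  253.] 0.72 [388. 219.]
top beaker_handle [ 532. -199.  259.] 0.75 [391. 218.]
top star_top [ 563. -100.   47.] 0.66 [342. 223.]
```

View pics/over_side.png

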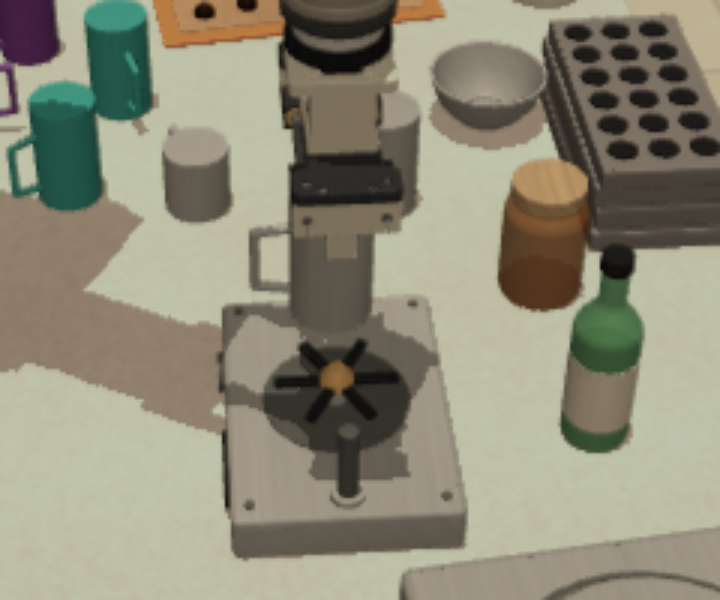

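The beaker is over the rinser with its handle to the front (crop: body (331,280), handle (262,255), star (337,378)). It needs about +4 mm in x and -1 mm in y. I'll lower it to just above the star and check again.

```bash
python3 -m crank '{"plan": [[[-1,0,5],[0,0,0],-1],[[-2,0,15],[0,0,0],-1],[[-4,-1,27],[0,0,0],-1],[[-4,-1,40],[0,0,0],-1],[[-4,-1,52],[0,0,0],-1],[[-4,-1,61],[0,0,0],-1],[[-4,-1,66],[0,0,0],-1],[[-4,-1,68],[0,0,0],-1],[[-4,-1,68],[0,0,0],-1],[[-4,-1,68],[0,0,0],-1],[[-4,-1,68],[0,0,0],-1],[[-4,-1,68],[0,0,0],-1]]}'
cat > m.py <<'E'
from h import *
from scipy.optimize import least_squares
s=bot.get_state(); p=s["position"]; mz=p[2]-76.7
print(np.round(p,1),np.round(s["ft_force"],2),np.round(s["ft_torque"],3),"mouth",mz)
im,d,W=cloud("side"); import sys
cv2.imwrite(f"pics/{sys.argv[1]}.png",cv2.resize(im[220:345,290:420],None,fx=4.6,fy=4.6,interpolation=2)[:,:,::-1])
m=(np.hypot(W[...,0]-p[0],W[...,1]-p[1])<80)&(W[...,2]>mz+8)&(W[...,2]<mz+70); P=W[m]
b=P[(abs(P[:,0]-p[0])<36)&(P[:,1]<p[1]+5)&(P[:,1]>p[1]-38)]
f=least_squares(lambda q:np.hypot(b[:,0]-q[0],b[:,1]-q[1])-32,p[:2],loss="soft_l1"); print("axis",f.x,np.abs(f.fun).mean(),len(b))
h=P[np.hypot(P[:,0]-f.x[0],P[:,1]-f.x[1])>45]; h=h[np.hypot(*(h[:,:2]-f.x).T)<68]; print("handle",len(h),h.mean(0) if len(h) else 0)
r=W[(np.hypot(W[...,0]-558,W[...,1]+202)<54)&(W[...,2]>52)&(W[...,2]<75)]
r=r[np.hypot(*(r[:,:2]-f.x).T)>36]; print("star arms outside rim",len(r),np.median(r[:,2]),r.mean(0))
E
python3 m.py low
```

```text
time_s: 7.4
position: [559.6, -203.3, 155.4]
tcp_rot: [[-1.0, 0.009, 0.001], [0.009, 1.0, -0.001], [-0.001, -0.0, -1.0]]
ft_force: [-0.9, 0.4, -2.4]
finger_gap: 64.3
finger_force: 44.9
[ 559.6 -203.3  155.4] [-0.89  0.43 -2.36] [ 0.023  0.02  -0.016] mouth 78.68475518491907
axis [ 557.39887524 -202.14412295] 1.2516929399801682 519
handle 58 [ 500.78028364 -204.95989572  120.48662464]
star arms outside rim 86 67.52852533116801 [ 560.70003952 -219.95175538   67.24776867]
```

View pics/low.png

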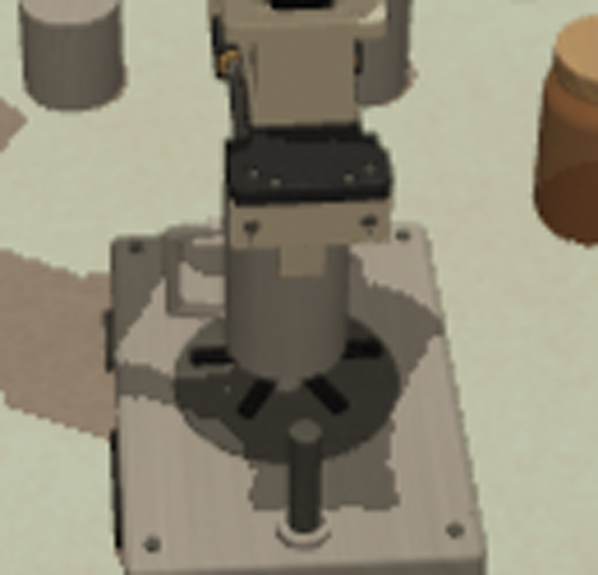

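The beaker sits centred over the star, with the arms showing evenly around the rim (crop (290,370)). Side camera: beaker axis (557.4,-202.1), star (558,-202). Now press half-way.

```bash
python3 -m crank '{"plan": [[[0,0,4],[0,0,0],-1],[[0,0,8],[0,0,0],-1],[[0,0,10],[0,0,0],-1],[[0,0,12],[0,0,0],-1],[[0,0,14],[0,0,0],-1],[[0,0,16],[0,0,0],-1],[[0,0,17.7],[0,0,0],-1],[[0,0,17.7],[0,0,0],-1],[[0,0,17.7],[0,0,0],-1],[[0,0,17.7],[0,0,0],-1]]}'; python3 m.py press1
```

```text
time_s: 8.28
position: [559.6, -203.2, 137.8]
tcp_rot: [[-1.0, 0.009, 0.001], [0.009, 1.0, -0.0], [-0.001, -0.0, -1.0]]
ft_force: [-1.0, 0.9, 6.5]
finger_gap: 64.7
finger_force: 44.9
[ 559.6 -203.2  137.8] [-0.98  0.94  6.46] [0.221 0.221 0.032] mouth 61.104481085489525
axis [ 557.28140289 -202.10193641] 1.2190010182824156 506
handle 56 [ 500.54733334 -204.32714086  102.18568395]
star arms outside rim 92 59.385778765661 [ 559.99435307 -219.97758385   59.59668803]
```

Half-way: spring force is 8.9 N and the arms came down 8.1 mm. Hold it for over a second, then release the star, turn a quarter, and measure again.

```bash
python3 -m crank '{"plan": [[[0,0,0],[0,0,0],-1],[[0,0,0],[0,0,0],-1],[[0,0,0],[0,0,0],-1],[[0,0,0],[0,0,0],-1],[[0,0,0],[0,0,0],-1],[[0,0,0],[0,0,0],-1],[[0,0,0],[0,0,0],-1],[[0,0,0],[0,0,0],-1],[[0,0,0],[0,0,0],-1],[[0,0,0],[0,0,0],-1],[[0,0,0],[0,0,0],-1],[[0,0,0],[0,0,0],-1]]}'; python3 -m crank '{"plan": [[[0,0,0],[0,0,0],-1],[[0,0,0],[0,0,0],-1],[[0,0,0],[0,0,0],-1],[[0,0,0],[0,0,0],-1],[[0,0,-3],[0,0,0],-1],[[0,0,-7],[0,0,0],-1],[[0,0,-11],[0,0,0],-1],[[0,0,-14],[0,0,0],-1],[[0,0,-14],[0,0,3],-1],[[0,0,-14],[0,0,8],-1],[[0,0,-14],[0,0,14],-1],[[0,0,-14],[0,0,20],-1]]}'; python3 -m crank '{"plan": [[[0.5,-0.5,0],[0,0,6],-1],[[0.5,-0.5,0],[0,0,12],-1],[[1,-1,0],[0,0,18],-1],[[1,-1,0],[0,0,24],-1],[[1,-1,0],[0,0,30],-1],[[1,-1,0],[0,0,36],-1],[[1,-1,0],[0,0,42],-1],[[1,-1,0],[0,0,48],-1],[[1,-1,0],[0,0,54],-1],[[1,-1,0],[0,0,60],-1],[[1,-1,0],[0,0,65],-1],[[1,-1,0],[0,0,68],-1]]}'; python3 -m crank '{"plan": [[[0,0,0],[0,0,2],-1],[[0,0,0],[0,0,2],-1],[[0,0,0],[0,0,2],-1],[[0,0,0],[0,0,2],-1]]}'; python3 m.py turned
```

```text
time_s: 9.33
position: [559.6, -203.2, 137.8]
tcp_rot: [[-1.0, 0.009, 0.001], [0.009, 1.0, -0.0], [-0.001, -0.0, -1.0]]
ft_force: [-1.0, 2.3, 6.4]
finger_gap: 64.1
finger_force: 44.9
time_s: 10.33
position: [558.9, -203.1, 150.4]
tcp_rot: [[-0.935, 0.355, -0.001], [0.355, 0.935, 0.001], [0.001, 0.0, -1.0]]
ft_force: [0.2, 0.2, -3.1]
finger_gap: 64.1
finger_force: 44.9
time_s: 11.33
position: [557.6, -203.7, 150.4]
tcp_rot: [[-0.022, 1.0, -0.001], [1.0, 0.022, 0.001], [0.001, -0.001, -1.0]]
ft_force: [0.8, 1.0, -1.7]
finger_gap: 64.6
finger_force: 44.9
time_s: 11.67
position: [557.8, -203.7, 150.7]
tcp_rot: [[0.008, 1.0, -0.001], [1.0, -0.008, 0.0], [0.0, -0.001, -1.0]]
ft_force: [-0.4, -0.2, -2.7]
finger_gap: 64.1
finger_force: 44.9
[ 557.8 -203.7  150.7] [-0.42 -0.17 -2.72] [-0.165  0.044  0.016] mouth 73.97895384393554
axis [ 559.42975101 -200.86646995] 1.2153665688097885 527
handle 0 0
star arms outside rim 92 67.4009835172304 [ 556.54673861 -219.64467237   67.03948515]
```

View pics/turned.png

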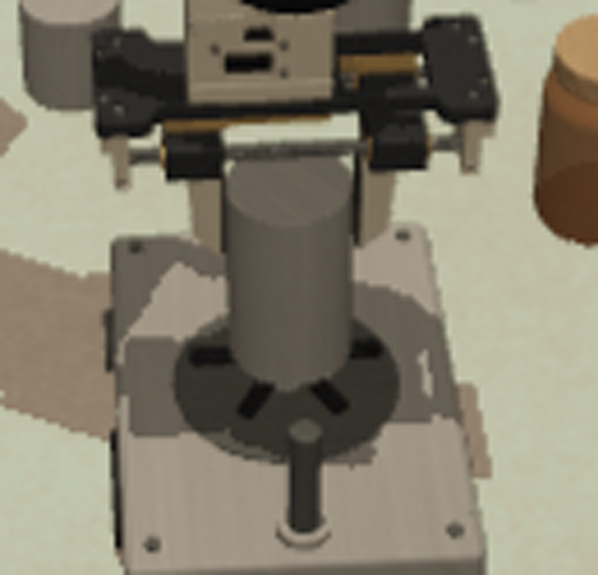

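The handle now points away from the camera at the left post and is hidden behind the body. The beaker stays centred (crop (290,370)). The axis is about 1.5 mm off, so I'll correct that and press half-way.

```bash
python3 -m crank '{"plan": [[[-1.5,-1,0],[0,0,0],-1],[[-1.5,-1,3],[0,0,0],-1],[[-1.5,-1,5],[0,0,0],-1],[[-1.5,-1,7],[0,0,0],-1],[[-1.5,-1,9],[0,0,0],-1],[[-1.5,-1,11],[0,0,0],-1],[[-1.5,-1,13],[0,0,0],-1],[[-1.5,-1,13],[0,0,0],-1],[[-1.5,-1,13],[0,0,0],-1],[[-1.5,-1,13],[0,0,0],-1],[[-1.5,-1,13],[0,0,0],-1],[[-1.5,-1,13],[0,0,0],-1]]}'; python3 m.py final
python3 - <<'E'
from h import *
im,d,W=cloud("top"); cv2.imwrite("pics/top_final.png",cv2.resize(im[130:290,290:470],None,fx=4,fy=3.7)[:,:,::-1])
E
```

```text
time_s: 12.72
position: [557.0, -205.4, 138.6]
tcp_rot: [[0.009, 1.0, 0.001], [1.0, -0.009, -0.001], [-0.001, 0.001, -1.0]]
ft_force: [-2.0, 0.3, 5.5]
finger_gap: 64.2
finger_force: 44.9
[ 557.  -205.4  138.6] [-1.98  0.26  5.49] [-0.003  0.706 -0.007] mouth 61.93658732684953
axis [ 558.52321153 -202.84834569] 1.145489913769897 514
handle 0 0
star arms outside rim 89 60.27816545311166 [ 557.76160682 -219.50870363   60.58449065]
```

View pics/top_final.png

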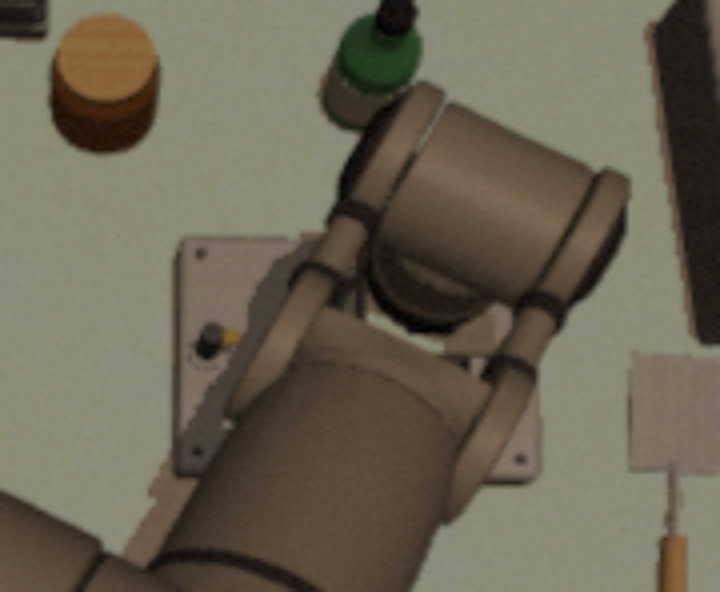

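The arm covers the beaker from above, and the rinser, jar and bottle stand where they were. The star is 0.9 mm short of half-way, so I'll add that.

```bash
python3 -m crank '{"plan": [[[0,0,0.9],[0,0,0],-1],[[0,0,0.9],[0,0,0],-1],[[0,0,0.9],[0,0,0],-1],[[0,0,0.9],[0,0,0],-1],[[0,0,0.9],[0,0,0],-1],[[0,0,0.9],[0,0,0],-1],[[0,0,0.9],[0,0,0],-1],[[0,0,0.9],[0,0,0],-1],[[0,0,0.9],[0,0,0],-1],[[0,0,0.9],[0,0,0],-1],[[0,0,0.9],[0,0,0],-1],[[0,0,0.9],[0,0,0],-1]]}'; python3 m.py final2
```

```text
time_s: 13.82
position: [557.0, -205.4, 137.8]
tcp_rot: [[0.009, 1.0, 0.001], [1.0, -0.009, -0.001], [-0.001, 0.001, -1.0]]
ft_force: [-1.8, 0.1, 6.3]
finger_gap: 64.3
finger_force: 44.9
[ 557.  -205.4  137.8] [-1.82  0.09  6.27] [-0.078  0.787  0.006] mouth 61.10741368785715
axis [ 558.61851915 -202.64032819] 1.2682794257824932 510
handle 0 0
star arms outside rim 93 59.626983758326304 [ 556.79410777 -219.15296837   59.39481941]
```

View pics/final2.png

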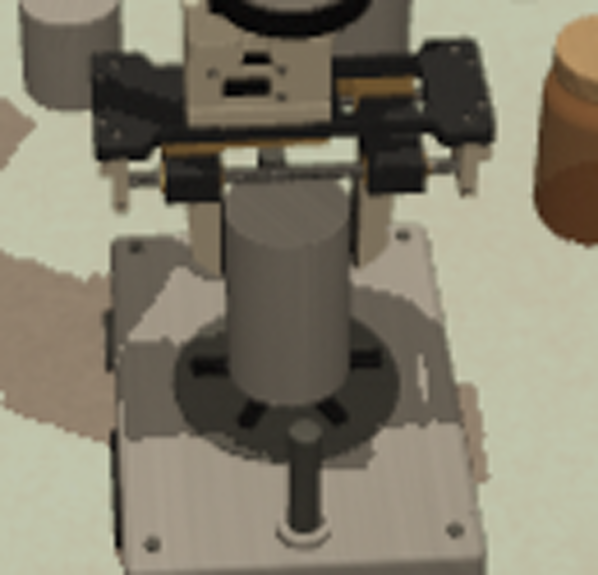

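The beaker is upright and centred on the pressed star (crop (290,395)). Spring force is about 8.8 N and the arms are 7.9 mm down. Hand in.

```bash
python3 -c "
from workcell import bot
print(bot.sign_off())"
```

```text
the job is handed in; nothing more can be done
None
```

I handed the job in at about 14 s: the star was held half-way for two seconds with the beaker's handle to the front, and the arm is now holding it half-way again with the handle toward the left jet. In this last pose the handle is out of both cameras' sight, so its direction comes from the measured quarter turn of the gripper.

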